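Set the draining board so that its spout drips into the sink

ROBOT

A 6-joint arm with a two-finger parallel gripper is mounted at the origin on a cart in front of the work surface, level with it; the furniture and walls round the work are solid. World frame = base frame: x ahead of the robot, y to its left, z up, the work surface at z = 0. Lengths are in mm, angles in rad, forces in N, time in s.
With the tool pointing down it reaches from about 375 to 925 mm from the base axis. Payload 5.7 kg.
Tool frame: the origin (TCP) lies at the very end of the fingers, on their centre line; the grasp point (between the pads) lies 19 mm behind it; z points along the fingers, y is the line along which they close (so a half turn about z gives the same grasp; the last joint's range is limited). The gripper opens to 85 mm and grips with 20 to 120 N. Pads are 22 mm wide; open, the fingers measure 114 mm over their backs; the gripper's body (76 mm by 85 mm) begins 54 mm behind the grasp point. The pads swing forward as they close: fully open they stand 13 mm farther back than shut.
Start: joints at [1.024, 0.359, 1.51, -0, 1.272, -0.115], TCP at [251.093, 544.9, 231.267] pointing down, gripper open.
Joint ranges: [-2.97, 2.97], [-1.01, 2.36], [0.21, 2.38], [-0.96, 4.11], [0.2, 2.71], [-2.98, 2.98]. Speed limits (rad/s): [2.39, 2.39, 3.14, 3.14, 3.14, 3.14].

INTERFACE

Orientations are given as [roll, pitch, yaw] about the fixed x, y, z axes, in that order (R = Rz(yaw) Ry(pitch) Rx(roll)).
In Python, from rig import robot gives the robot as it stands.
- The arm moves only by the shell command python3 -m inch 'ROWS' [FORCE]. ROWS is JSON, a list of rows, each a list of 7 numbers: the shift along the tool's x, y, z in mm, then the turn, a rotation vector about the tool's x, y, z in rad, then the opening, from 0 (shut) to 1 (fully open). A call has exactly 5 rows; each row shifts and turns the commanded pose from where the row before left it, along the tool's axes as they then stand; what a row does not reach is not made up. A row lasts 1/8 s, in which the tool goes at most 62.5 mm and 10.7 degrees, less where a joint would pass 70% of its speed; a pose out of reach is approached as far as the arm can. A call with a gripper value outside its range is refused whole. The fingers move at their own pace and stop on an object; FORCE is the grip in N (left out, the last holds). Time passes only in rows, so rows that do not move let the fingers close, or fill a call up. It gives the time, the measured TCP pose, the force, the opening and the grip force at its end, in the units of the state.
- robot.get_state(): the state, without advancing time (a new reading comes with each control period).
- robot.capture(name): name is "scene" or "top" or "wrist"; returns a dict with "pixels" (420x560x3 uint8, blue, green, red), "intrinsics" (3x3 intrinsics, pixels), "distortion" ([k1, k2, p1, p2, k3] as OpenCV has them; the pictures are not rectified), "rvec" (rotation vector, rad) and "tvec" (3), from world to camera coordinates, as OpenCV has them. Camera axes: x right, y down, z forward; pixel columns grow to the right and rows downward; lengths in mm; the calibration is good to about 2 mm. A picture is of the moment at which its call begins. There is no depth.
- robot.job_done(): hands the job in; it is judged then, once.
The state is a dict: "time": time; "q": joint angles; "qvel": joint speeds; "tau": joint torques, N m; "ee_pos": TCP position; "tool_rot": TCP orientation; "wrist_force": force on the tool from outside, world axes, zero at the start; "moment": the same for the moment, N m; "grip_width": opening from 0.0 (shut) to 1.0 (fully open); "grip_force": force on a finger pad.
Only numpy, scipy, OpenCV 4.12 (cv2) and the standard library are available. Lean on these libraries where they do the work, as an engineer would, in place of code of your own. Each camera call takes 0.05 s, during which the arm holds its last target. There are 200 camera calls.

TASK

The little draining board has to drip into the sink, not onto the wood. Using only pushes of the fingertips, gripping and lifting nothing, swing its swivel spout round until it points straight out from the board, and slide the board along the worktop until the end of the spout hangs about 3 cm over the main sink bowl, past the bowl's edge, with the board square to the sink. Push gently: the upturned glass stays standing in its place on the board and is not touched, and everything else stays where it is.

Things in the scene. Friction and masses are not known exactly. Their poses are not given: they have to be found in the camera images.
- tray: Draining board: grey plastic, 150 deep (its x) x 260 long (its y) x 21 high, on four sliding feet at x +-55, y +-85 mm. Origin: centre of its footprint, at worktop height. Deck 15.5 mm and underside 11 mm above the worktop; round it a border 7 mm wide, top at 21 mm. Its +y end (spout) faces the sink, its -y end is plain. Sliding it, glass and all, takes 3 to 7 N.
- spout (a joint): Swivel angle of the spout about its upright pivot: 0 = straight out along the board's +y, positive = swung to the board's -x side; stops at -1.35, +1.35. It turns easily (0.5 N near its end) and stays put. Pivot in the board's frame: x +48, y +150 mm (20 mm beyond the end edge), on a tongue 34 mm wide that reaches 17 mm farther, its top 9 mm above the worktop.
- spout_end (a point): Middle of the free end of the spout, at its underside, 95 mm from the pivot, 9.5 mm above the worktop. The spout is an open grey channel 36 mm wide with side walls 3 mm thick, their tops 21.5 mm above the worktop; it passes above the sink's rim. The point's y axis points out along the spout.
- bowl_edge (a point): Fixed point on the right-hand edge of the main (larger, right) sink bowl, where the flat rim ends and the bowl begins. This edge runs along world x through the point, straight from x = 0.50 to 0.78, its front corner is rounded; the bowl lies on its +y side. Overhang = how far the spout's end is past it in y. The rim beside it is 4 mm high and 30 mm wide.
- glass_middle (a point): Clear drinking glass, 71 mm wide and 140 mm tall, standing upside down near the middle of the draining board: the point on its axis half-way up. Its z axis points down.
- mug_middle (a point): Bystander: cream mug, 84 x 122 x 106 mm with its handle, on the worktop in front of the sink; half-way up.
- brush_middle (a point): Bystander: green washing-up brush, 269 mm long, lying on the worktop in front of the sink; near its middle.
- turner_middle (a point): Bystander: wooden turner, 298 mm long and 15 mm high, lying on the worktop to the right; its middle.
- lemon_middle (a point): Bystander: lemon, 71 mm long, 51 mm high, on the worktop front right of the draining board; its middle.
- peg_middle (a point): Bystander: wooden clothes peg, 72 mm long, near the worktop's front edge; its middle.
Not all that is in view belongs to the job. What is shaped like the part that bears glass_middle but black or pink is not meant.

How it is judged (in metres and radians):
At the end, for the whole second after the job is handed in: The spout's end is 18 to 42 mm past the main bowl's edge, along its straight part; the spout is straight within 0.2 rad; the board is flat, at rest and square to the sink within 0.12 rad; the glass stands upside down within 32 mm of the board's middle (y of spout_end in the frame of bowl_edge between 0.018 and 0.042 m and world x of spout_end between 0.498 and 0.7 m and value of joint spout between -0.2 and 0.2 rad and angle between the y axis of tray and the y axis of bowl_edge, either way round below 0.12 rad and height (world z) of tray below 0.003 m and angle between tray's own z axis and vertical below 0.03 rad and angle between glass_middle's own z axis and vertical above 3.04 rad and horizontal distance between glass_middle and tray below 0.032 m and linear speed of tray below 0.01 m/s); the robot touches nothing.
It fails at once if The board was lifted or tipped (height (world z) of tray above 0.008 m or angle between tray's own z axis and vertical above 0.08 rad).
It fails at once if The board or its spout was gripped, or pushed hard (more than 30 N) (contact force between the fingers and tray above 30 N).
It fails at once if The glass was touched (contact force between any of the fingers, the arm and glass above 0.5 N).
It fails at once if The glass tipped over, or slid away from the middle of the board (32 mm) (angle between glass_middle's own z axis and vertical below 2.9 rad or horizontal distance between glass_middle and tray above 0.032 m).
It fails at once if Another thing was moved more than 15 mm (distance of any of mug_middle, brush_middle, turner_middle, lemon_middle, peg_middle from where it was at the start of the episode above 0.015 m).
It also fails if it takes over 72 s, if anything falls off the work surface, if the arm or the gripper's body presses on something with over 40 N, if the wrist force passes 120 N, or if a joint passes its speed limit or range.

## Working session

There is one attempt and no reset: what is moved stays moved. The work goes in short steps, Python scripts to look and compute and a shell command to move; the robot and the scene stay as the last step left them, time stands still between calls to the robot, and variables do not carry over. Pictures are saved under pics/ and viewed, at most 10 in all, crops included, and the job is handed in when it is done.

```bash
mkdir -p pics; ls
cat > h.py <<'E'
import cv2,numpy as np
from rig import robot
def snap(n,f):
    c=robot.capture(n); cv2.imwrite('pics/%s.png'%f,c['pixels'])
    np.savez(f+'.npz',**{k:np.array(c[k],float) for k in('intrinsics','distortion','rvec','tvec')}); return c
def w(f,uv,z):
    c=np.load(f+'.npz'); uv=np.array(uv,float).reshape(-1,1,2)
    p=cv2.undistortPoints(uv,c['intrinsics'],c['distortion'])[:,0]
    R=cv2.Rodrigues(c['rvec'])[0]; C=-R.T@c['tvec'].ravel()
    d=np.c_[p,np.ones(len(p))]@R
    z=np.broadcast_to(z,len(p))
    return (C+d*((z-C[2])/d[:,2])[:,None]).round(1)
E
python3 -c "
from h import *
a=snap('scene','s0');b=snap('top','t0')
cv2.imwrite('pics/t0b.png',cv2.resize(b['pixels'],(800,600),interpolation=2))
cv2.imwrite('pics/s0b.png',cv2.resize(a['pixels'],(800,600),interpolation=2))
print(robot.get_state())"
```

```text
pics
{'time': 0.1, 'q': array([ 1.02392715e+00,  3.59458235e-01,  1.51132675e+00, -2.15481478e-05,
        1.27251772e+00, -1.15111091e-01]), 'qvel': array([ 1.44875278e-03,  3.78862552e-06, -1.03953315e-03, -3.35054172e-04,
       -7.28706006e-04,  2.04873365e-03]), 'tau': array([-1.92759830e-04, -5.28649414e+01, -2.79351693e+01, -2.37635168e-04,
        5.10161044e-03, -7.79248751e-06]), 'ee_pos': array([250.77594266, 544.39581379, 230.52164631]), 'tool_rot': array([-3.13989155e+00, -1.75961872e-04,  2.70984077e+00]), 'wrist_force': array([0.42282267, 0.41903564, 0.30584041]), 'moment': array([ 0.00895966, -0.01498971, -0.05133372]), 'grip_force': 0.0, 'grip_width': 1.0014597232516569}
```

View pics/t0b.png

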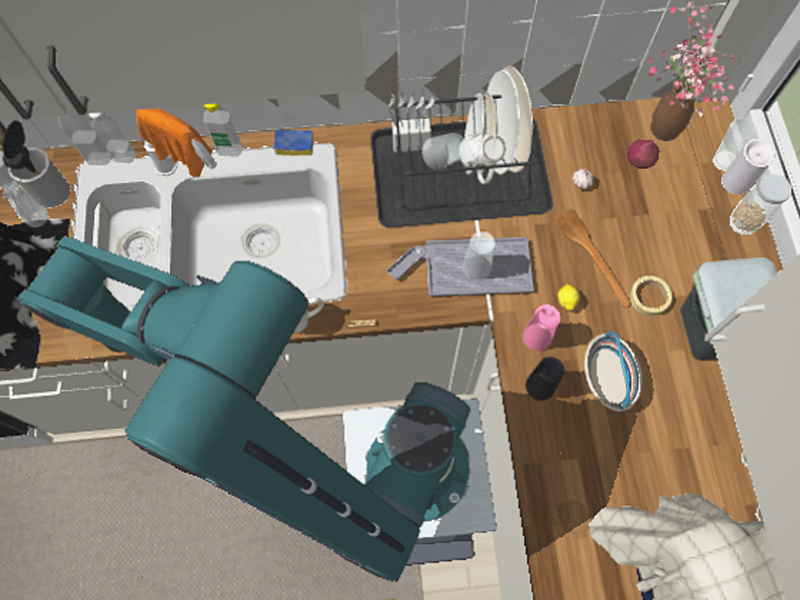

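View pics/s0b.png

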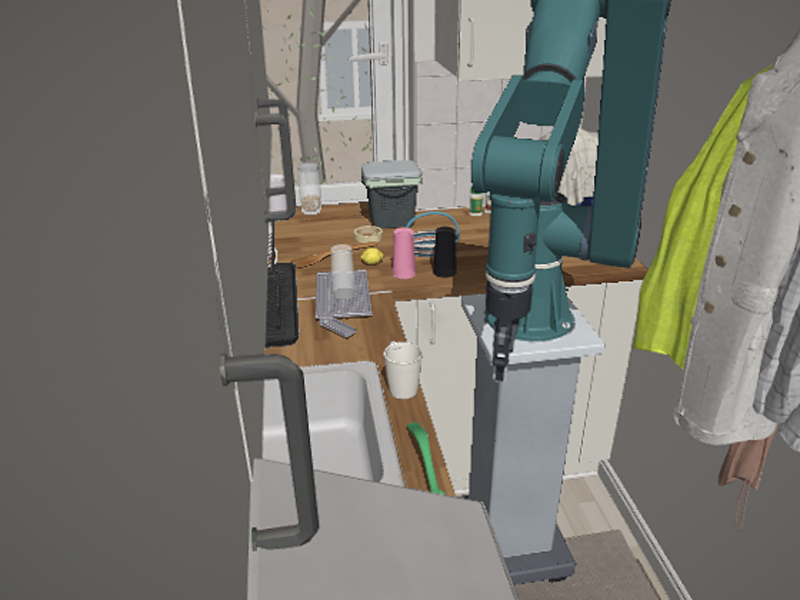

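The top view shows the grey board around (482,266), with the clear glass on it at (480,255). The spout runs from about (424,250) to (395,272), and the main bowl's right edge is near (335,230). There are three candidate glasses: clear (480,255), pink (542,327) and black (545,378). The clear one on the board fits. I'll confirm it in an enlarged crop.

```bash
python3 -c "
from h import *
i=cv2.imread('pics/t0.png'); c=i[140:230,215:415]   # u0=215 v0=140 x4
cv2.imwrite('pics/c0.png',cv2.resize(c,None,fx=4,fy=4,interpolation=2))"
```

```text
(no output)
```

View pics/c0.png

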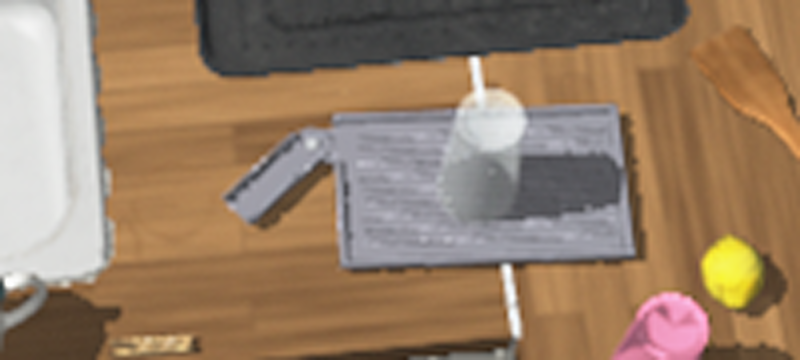

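The crop shows the clear glass standing on the grey board. The board's corners in the crop are at (333,113), (617,105), (634,256) and (345,268). The pivot is near (314,140) and the spout's end near (237,213). The sink's outer rim edge runs (90,0) to (106,230), and the bowl's edge is near x≈68.

```bash
python3 -c "
from h import *
f=lambda L:[(215+(x+.5)/4-.5,140+(y+.5)/4-.5) for x,y in L]
print(w('t0',f([(333,113),(617,105),(634,256),(345,268)]),21))
print('piv,end L,R',w('t0',f([(314,140),(224,200),(250,226)]),[9,21,21]))
print('rim outer',w('t0',f([(92,20),(97,100),(104,200)]),2))
print('bowl',w('t0',f([(60,20),(65,100),(70,200)]),4))
print('glass base',w('t0',f([(438,190),(518,195),(478,220)]),15.5),'top',w('t0',f([(492,122)]),155))
print('lemon,peg,turner',w('t0',f([(732,272),(155,345),(730,60)]),[25,5,8]), 'rack',w('t0',f([(220,75),(680,38)]),5),'pink',w('t0',f([(635,345)]),100))
b=w('t0',f([(333,113),(617,105),(634,256),(345,268)]),21)
d=(b[0]+b[3]-b[1]-b[2])[:2];print(b.mean(0),np.arctan2(-d[0],d[1]),np.linalg.norm(d)/2)
"
```

```text
[[ 561.6  -81.5   21. ]
 [ 543.8 -338.6   21. ]
 [ 395.4 -329.5   21. ]
 [ 409.3  -75.3   21. ]]
piv,end L,R [[542.1 -62.3   9. ]
 [485.2  24.6  21. ]
 [457.7   4.   21. ]]
rim outer [[690.  130.6   2. ]
 [606.  131.5   2. ]
 [504.6 132.    2. ]]
bowl [[691.9 160.2   4. ]
 [607.9 160.7   4. ]
 [506.7 162.3   4. ]]
glass base [[ 478.4 -167.    15.5]
 [ 466.4 -237.5   15.5]
 [ 445.8 -198.6   15.5]] top [[ 472.9 -201.2  155. ]]
lemon,peg,turner [[ 370.3 -411.    25. ]
 [ 359.9   96.9    5. ]
 [ 585.6 -452.4    8. ]] rack [[ 618.9   16.7    5. ]
 [ 614.6 -411.5    5. ]] pink [[ 285.1 -298.9  100. ]]
[ 477.525 -206.225   21.   ] -0.06191957107244196 256.1408694449209
```

```bash
python3 -m inch '[[0,0,0,0,0,0.12,0],[0,0,0,0,0,0.12,0],[0,0,0,0,0,0.12,0],[0,0,0,0,0,0.12,0],[0,0,0,0,0,0.12,0]]' 20
python3 -m inch '[[0,0,0,0,0,0.108,0],[0,0,0,0,0,0.108,0],[0,0,0,0,0,0.108,0],[0,0,0,0,0,0.108,0],[0,0,0,0,0,0.107,0]]'
python3 -m inch '[[-30,20,0,0,0,0,0],[-35,20,0,0,0,0,0],[-40,20,0,0,0,0,0],[-40,20,0,0,0,0,0],[-40,20,0,0,0,0,0]]'
python3 -m inch '[[-40,20,0,0,0,0,0],[-40,20,0,0,0,0,0],[-40,20,0,0,0,0,0],[-40,15,0,0,0,0,0],[-40,15,0,0,0,0,0]]'
```

```text
time: 0.72
ee_pos: [250.9, 544.6, 230.8]
tool_rot: [-3.141, 0.001, 2.106]
wrist_force: [-0.1, 0.9, 0.2]
grip_width: 0.001
grip_force: 0.0
time: 1.35
ee_pos: [250.9, 544.5, 230.7]
tool_rot: [-3.141, 0.001, 1.567]
wrist_force: [0.2, 0.1, 0.4]
grip_width: 0.0
grip_force: 0.0
time: 1.98
ee_pos: [351.4, 358.4, 231.0]
tool_rot: [-3.141, 0.001, 1.571]
wrist_force: [-0.0, 0.3, 0.3]
grip_width: -0.001
grip_force: 0.0
time: 2.6
ee_pos: [441.2, 158.5, 231.1]
tool_rot: [-3.141, 0.0, 1.571]
wrist_force: [1.1, 0.6, 0.5]
grip_width: -0.0
grip_force: 0.0
```

```bash
python3 -m inch '[[-40,2,0,0,0,0,0],[-40,2,0,0,0,0,0],[-40,2,0,0,0,0,0],[-40,0,0,0,0,0,0],[-35,0,0,0,0,0,0]]'
python3 -c "
from h import *
cv2.imwrite('pics/w1b.png',cv2.resize(snap('wrist','w1')['pixels'],(800,600),interpolation=2))"
```

```text
time: 3.22
ee_pos: [446.7, -36.5, 231.1]
tool_rot: [-3.141, 0.0, 1.57]
wrist_force: [-0.2, 0.7, 1.1]
grip_width: 0.001
grip_force: 0.0
```

View pics/w1b.png

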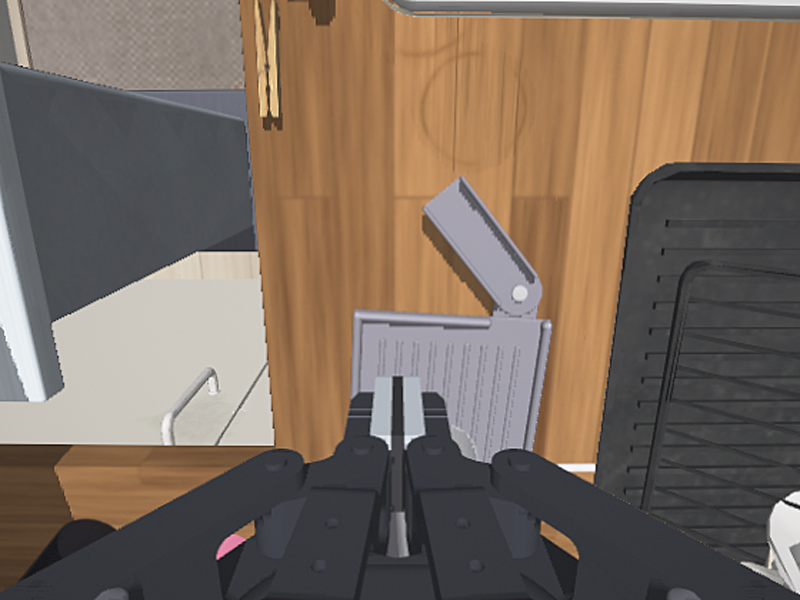

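The wrist view shows the pivot at (519,293) and the spout's end corners at (460,178) and (424,212). The board's end corners are at (355,313) and (550,322), the sink's rim is at the top from (400,10), and the peg is at (268,60).

```bash
python3 -c "
from h import *
f=lambda L:[((x+.5)*.7-.5,(y+.5)*.7-.5) for x,y in L]
p=w('w1',f([(519,293),(460,178),(424,212),(355,313),(550,322),(420,14),(700,20)]),[21,21.5,21.5,21,21,2,2]);print(p)
e=(p[1]+p[2])/2;d=e-p[0];print(e,np.arctan2(-d[0],d[1]),np.linalg.norm(d[:2]))"
```

```text
[[534.6 -57.2  21. ]
 [488.6  24.   21.5]
 [464.5   1.1  21.5]
 [414.8 -72.4  21. ]
 [559.3 -79.5  21. ]
 [461.1 128.8   2. ]
 [648.5 126.8   2. ]]
[476.55  12.55  21.5 ] 0.6941033556470999 90.74615694342103
```

```bash
python3 -m inch '[[0,0,45,0,0,0,0],[0,0,45,0,0,0,0],[0,0,45,0,0,0,0],[0,0,35,0,0,0,0],[0,0,25,0,0,0,0]]'
python3 -m inch '[[0,0,10,0,0,0,0],[0,0,10,0,0,0,0],[0,0,8,0,0,0,0],[0,0,0,0,0,0,0],[0,0,0,0,0,0,0]]'
python3 -m inch '[[4,5,0,0,0,0,0],[4,5,0,0,0,0,0],[4,5,0,0,0,0,0],[4,5,0,0,0,0,0],[4,5,0,0,0,0,0]]'
python3 -m inch '[[4,5,0,0,0,0,0],[4,5,0,0,0,0,0],[4,5,0,0,0,0,0],[4,5,0,0,0,0,0],[4,5,0,0,0,0,0]]'
python3 -m inch '[[4,4,0,0,0,0,0],[4,4,0,0,0,0,0],[0,2,0,0,0,0,0],[0,0,0,0,0,0,0],[0,0,0,0,0,0,0]]'
python3 -c "
from h import *
cv2.imwrite('pics/w2b.png',cv2.resize(snap('wrist','w2')['pixels'],(800,600),interpolation=2))"
```

```text
time: 3.9
ee_pos: [446.2, -34.8, 34.6]
tool_rot: [-3.14, -0.0, 1.571]
wrist_force: [-0.2, 0.3, 0.1]
grip_width: 0.002
grip_force: 0.0
time: 4.53
ee_pos: [447.5, -35.2, 8.7]
tool_rot: [3.141, 0.0, 1.571]
wrist_force: [0.6, 0.5, 0.1]
grip_width: -0.002
grip_force: 0.0
time: 5.15
ee_pos: [471.9, -14.7, 8.2]
tool_rot: [-3.141, -0.0, 1.571]
wrist_force: [0.1, 0.6, -0.1]
grip_width: -0.003
grip_force: 0.4
time: 5.78
ee_pos: [497.6, 5.1, 8.3]
tool_rot: [3.141, 0.0, 1.571]
wrist_force: [-0.2, -0.2, 0.5]
grip_width: 0.002
grip_force: 0.2
time: 6.4
ee_pos: [507.1, 12.7, 8.3]
tool_rot: [3.142, 0.0, 1.571]
wrist_force: [-0.5, 0.4, -0.9]
grip_width: 0.003
grip_force: 0.0
```

View pics/w2b.png

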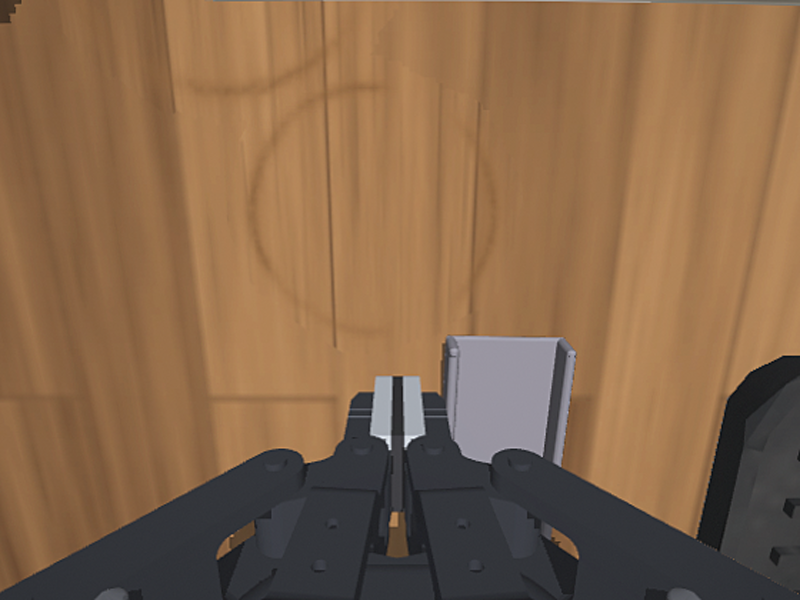

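The spout now points nearly straight out. Its end corners are at (449,340) and (573,350).

```bash
python3 -c "
from h import *
f=lambda L:[((x+.5)*.7-.5,(y+.5)*.7-.5) for x,y in L]
p=w('w2',f([(449,340),(573,350),(452,440),(562,455)]),21.5);print(p)
e=(p[0]+p[1])/2;d=e[:2]-[535,-58];print(e,np.arctan2(-d[0],d[1]),np.linalg.norm(d))"
```

```text
[[520.2  39.5  21.5]
 [554.6  36.5  21.5]
 [522.1   8.4  21.5]
 [554.8   3.1  21.5]]
[537.4  38.   21.5] -0.024994793618921107 96.02999531396428
```

```bash
python3 -m inch '[[0,-10,0,0,0,0,0],[0,-15,0,0,0,0,0],[0,0,-30,0,0,0,0],[0,0,-45,0,0,0,0],[0,0,-45,0,0,0,0]]'
python3 -m inch '[[0,0,-45,0,0,0,0],[0,0,-45,0,0,0,0],[0,0,-20,0,0,0,0],[-30,0,0,0,0,0,0.5],[-38,0,0,0,0,0,0.5]]'
python3 -m inch '[[-40,0,0,0,0,0,0.5],[-40,0,0,0,0,0,0.5],[-40,0,0,0,0,0,0.5],[-40,0,0,0,0,0,0.5],[-40,0,0,0,0,0,0.5]]'
python3 -m inch '[[-40,0,0,0,0,0,0.5],[-40,-5,0,0,0,0,0.5],[-33,0,0,0,0,0,0.5],[0,0,0,0,0,0,0.5],[0,0,0,0,0,0,0.5]]'
python3 -c "
from h import *
cv2.imwrite('pics/w3b.png',cv2.resize(snap('wrist','w3')['pixels'],(800,600),interpolation=2))"
```

```text
time: 7.08
ee_pos: [480.0, 13.0, 129.0]
tool_rot: [-3.139, -0.0, 1.571]
wrist_force: [0.6, -0.7, 0.1]
grip_width: 0.004
grip_force: 0.0
time: 7.7
ee_pos: [480.6, -55.0, 238.2]
tool_rot: [-3.141, -0.0, 1.572]
wrist_force: [0.3, 0.4, 0.1]
grip_width: 0.422
grip_force: 0.0
time: 8.32
ee_pos: [480.5, -255.6, 237.7]
tool_rot: [-3.14, -0.001, 1.571]
wrist_force: [-0.6, -0.0, 0.0]
grip_width: 0.5
grip_force: 0.0
time: 8.95
ee_pos: [476.1, -366.8, 237.7]
tool_rot: [-3.14, -0.002, 1.57]
wrist_force: [0.5, -0.0, -0.3]
grip_width: 0.501
grip_force: 0.0
```

View pics/w3b.png

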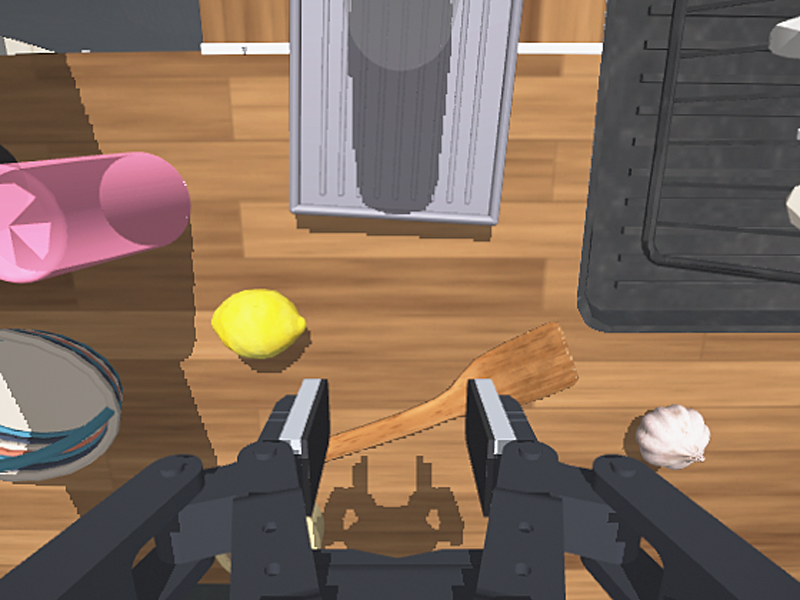

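The board's plain end runs (293,213) to (497,222). The lemon is at (260,323), and the turner's blade tip is near (560,325).

```bash
python3 -c "
from h import *
f=lambda L:[((x+.5)*.7-.5,(y+.5)*.7-.5) for x,y in L]
print(w('w3',f([(293,213),(497,222),(307,325),(265,358),(260,290),(557,323),(475,365),(400,415)]),[21,21,25,25,25,8,8,12]))"
```

```text
[[ 401.3 -330.2   21. ]
 [ 546.1 -336.6   21. ]
 [ 407.6 -412.5   25. ]
 [ 374.  -439.1   25. ]
 [ 374.5 -385.4   25. ]
 [ 600.3 -416.8    8. ]
 [ 537.5 -452.3    8. ]
 [ 477.3 -494.9   12. ]]
```

```bash
python3 -m inch '[[0,0,45,0,0,0,0.5],[0,0,45,0,0,0,0.5],[0,0,45,0,0,0,0.5],[0,0,40,0,0,0,0.5],[0,0,30,0,0,0,0.5]]'
python3 -m inch '[[0,0,12,0,0,0,0.5],[0,0,10,0,0,0,0.5],[0,0,6,0,0,0,0.5],[0,0,0,0,0,0,0.5],[0,0,0,0,0,0,0.5]]'
python3 -m inch '[[2,0,0,0,0,0,0.5],[2,0,0,0,0,0,0.5],[2,0,0,0,0,0,0.5],[2,0,0,0,0,0,0.5],[2,0,0,0,0,0,0.5]]'
python3 -m inch '[[2,0,0,0,0,0,0.5],[2,0,0,0,0,0,0.5],[2,0,0,0,0,0,0.5],[2,0,0,0,0,0,0.5],[2,0,0,0,0,0,0.5]]'
python3 -m inch '[[2,0,0,0,0,0,0.5],[2,0,0,0,0,0,0.5],[2,0,0,0,0,0,0.5],[2,0,0,0,0,0,0.5],[2,0,0,0,0,0,0.5]]'
python3 -m inch '[[2,0,0,0,0,0,0.5],[2,0,0,0,0,0,0.5],[2,0,0,0,0,0,0.5],[2,0,0,0,0,0,0.5],[2,0,0,0,0,0,0.5]]'
python3 -c "
from h import *
cv2.imwrite('pics/w4b.png',cv2.resize(snap('wrist','w4')['pixels'],(800,600),interpolation=2))"
```

```text
time: 9.62
ee_pos: [476.5, -365.9, 31.8]
tool_rot: [-3.14, -0.002, 1.572]
wrist_force: [0.3, -0.5, -0.6]
grip_width: 0.501
grip_force: 0.0
time: 10.25
ee_pos: [477.5, -368.5, 6.1]
tool_rot: [3.141, 0.001, 1.571]
wrist_force: [-0.1, 0.0, -0.6]
grip_width: 0.505
grip_force: 0.0
time: 10.88
ee_pos: [477.1, -358.0, 5.3]
tool_rot: [-3.142, 0.0, 1.571]
wrist_force: [-0.4, 0.0, -0.1]
grip_width: 0.499
grip_force: 0.0
time: 11.5
ee_pos: [477.2, -348.3, 5.4]
tool_rot: [3.141, 0.001, 1.571]
wrist_force: [-0.6, -3.2, -1.3]
grip_width: 0.502
grip_force: 1.6
time: 12.12
ee_pos: [477.2, -338.1, 5.4]
tool_rot: [3.141, 0.0, 1.571]
wrist_force: [0.1, -3.7, -1.5]
grip_width: 0.5
grip_force: 1.7
time: 12.75
ee_pos: [477.2, -328.1, 5.4]
tool_rot: [3.142, 0.0, 1.571]
wrist_force: [0.1, -3.6, -0.2]
grip_width: 0.497
grip_force: 1.8
```

View pics/w4b.png

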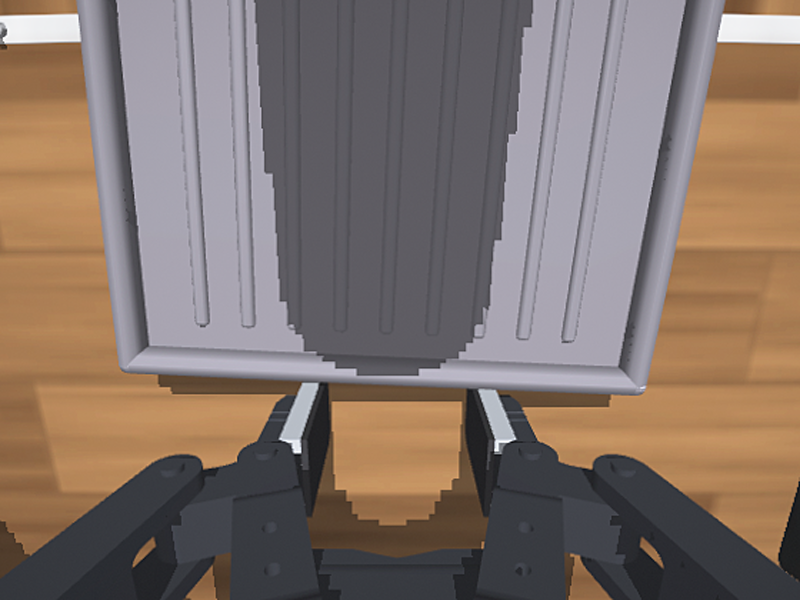

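The view shows both fingertips at the board's plain end (edge (122,370) to (643,390)), which is still slightly skewed. The push takes about 3.6 N, so I'll continue.

```bash
for a in 1; do
python3 -m inch '[[3,0,0,0,0,0,0.5],[3,0,0,0,0,0,0.5],[3,0,0,0,0,0,0.5],[3,0,0,0,0,0,0.5],[3,0,0,0,0,0,0.5]]'
python3 -m inch '[[3,0,0,0,0,0,0.5],[3,0,0,0,0,0,0.5],[3,0,0,0,0,0,0.5],[3,0,0,0,0,0,0.5],[3,0,0,0,0,0,0.5]]'
python3 -m inch '[[3,0,0,0,0,0,0.5],[3,0,0,0,0,0,0.5],[3,0,0,0,0,0,0.5],[3,0,0,0,0,0,0.5],[3,0,0,0,0,0,0.5]]'
python3 -m inch '[[3,0,0,0,0,0,0.5],[3,0,0,0,0,0,0.5],[3,0,0,0,0,0,0.5],[3,0,0,0,0,0,0.5],[3,0,0,0,0,0,0.5]]'
python3 -m inch '[[3,0,0,0,0,0,0.5],[3,0,0,0,0,0,0.5],[3,0,0,0,0,0,0.5],[3,0,0,0,0,0,0.5],[3,0,0,0,0,0,0.5]]'
python3 -m inch '[[3,0,0,0,0,0,0.5],[3,0,0,0,0,0,0.5],[3,0,0,0,0,0,0.5],[3,0,0,0,0,0,0.5],[3,0,0,0,0,0,0.5]]'
python3 -m inch '[[3,0,0,0,0,0,0.5],[3,0,0,0,0,0,0.5],[3,0,0,0,0,0,0.5],[2,0,0,0,0,0,0.5],[2,0,0,0,0,0,0.5]]'
done | egrep 'ee_pos|wrist'
python3 -c "
from h import *
i=snap('top','t5')['pixels']; c=i[110:230,195:395]
cv2.imwrite('pics/c5.png',cv2.resize(c,None,fx=4,fy=4,interpolation=2))
snap('wrist','w5')"
```

```text
ee_pos: [477.1, -312.9, 5.3]
wrist_force: [0.4, -3.3, -1.0]
ee_pos: [477.1, -297.9, 5.4]
wrist_force: [-0.6, -3.3, -1.1]
ee_pos: [477.1, -282.9, 5.3]
wrist_force: [0.3, -3.9, -0.9]
ee_pos: [477.1, -268.0, 5.4]
wrist_force: [-0.4, -3.9, -0.5]
ee_pos: [477.0, -253.0, 5.3]
wrist_force: [0.4, -4.5, 0.8]
ee_pos: [477.1, -237.9, 5.4]
wrist_force: [-0.0, -4.9, 0.0]
ee_pos: [477.1, -225.0, 5.3]
wrist_force: [-0.1, -5.4, -0.1]
```

View pics/c5.png

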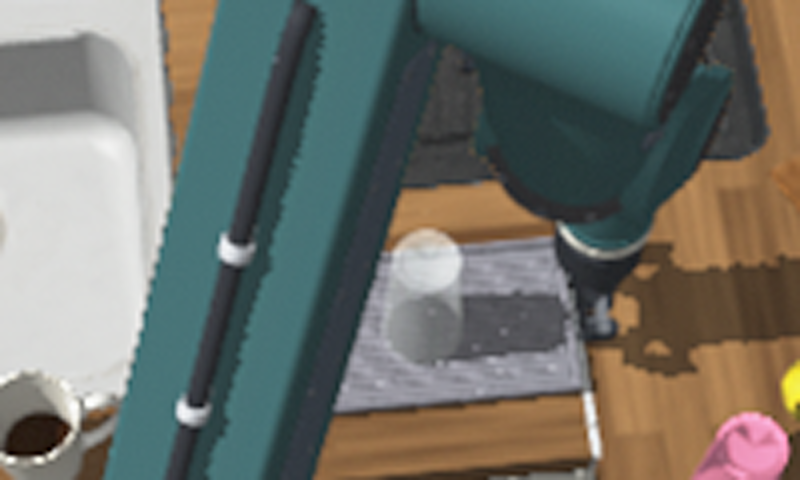

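The crop shows the glass still standing on the board at about (425,330). The board's plain end runs (556,238) to (590,388), and the arm hides the spout. I'll push a bit further, then back off and look.

```bash
{ python3 -m inch '[[2,0,0,0,0,0,0.5],[3,0,0,0,0,0,0.5],[3,0,0,0,0,0,0.5],[2,0,0,0,0,0,0.5],[2,0,0,0,0,0,0.5]]'
python3 -m inch '[[2,0,0,0,0,0,0.5],[2,0,0,0,0,0,0.5],[1,0,0,0,0,0,0.5],[1,0,0,0,0,0,0.5],[0,0,0,0,0,0,0.5]]'
python3 -m inch '[[-5,0,0,0,0,0,0.5],[-15,0,0,0,0,0,0.5],[-20,0,0,0,0,0,0.5],[0,0,-20,0,0,0,0.5],[0,0,-40,0,0,0,0.5]]'
python3 -m inch '[[0,0,-40,0,0,0,0.5],[-40,0,-40,0,0,0,0.5],[-40,0,-40,0,0,0,0.5],[-40,0,-20,0,0,0,0.5],[-40,0,0,0,0,0,0.5]]'
python3 -m inch '[[-40,0,0,0,0,0,0.5],[-40,0,0,0,0,0,0.5],[-40,0,0,0,0,0,0.5],[-30,0,0,0,0,0,0.5],[0,0,0,0,0,0,0.5]]'; } | egrep 'ee_pos|wrist'
python3 -c "
from h import *
i=snap('top','t6')['pixels']; c=i[130:230,195:395]
cv2.imwrite('pics/c6.png',cv2.resize(c,None,fx=4,fy=4,interpolation=2))"
```

```text
ee_pos: [477.1, -213.1, 5.3]
wrist_force: [0.3, -4.1, 1.4]
ee_pos: [477.0, -207.0, 5.3]
wrist_force: [0.8, -5.2, 1.5]
ee_pos: [475.8, -247.9, 64.6]
wrist_force: [0.1, -0.6, 0.3]
ee_pos: [477.5, -410.7, 208.0]
wrist_force: [1.2, -0.7, -0.4]
ee_pos: [475.6, -560.5, 204.7]
wrist_force: [-0.3, 0.7, 0.1]
```

View pics/c6.png

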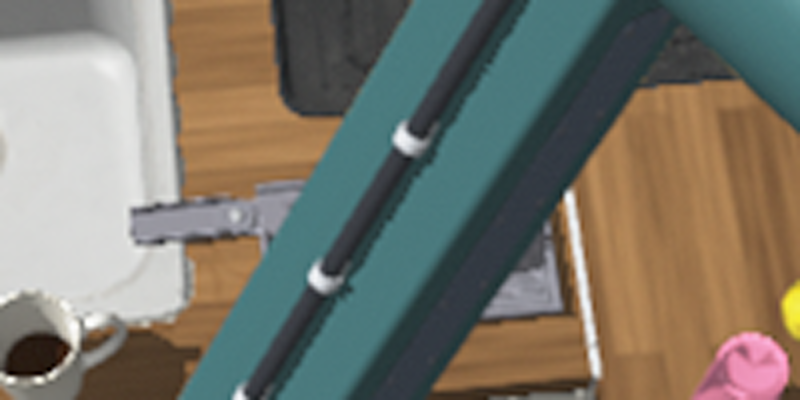

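The crop shows the spout, now straight, running from the pivot (236,216) to its end, (131,208) to (134,243). The sink's outer rim is at about (178,150) and (183,250), and the board corners seen are (257,187) and (562,310).

```bash
python3 -c "
from h import *
f=lambda L:[(195+(x+.5)/4-.5,130+(y+.5)/4-.5) for x,y in L]
p=w('t6',f([(131,208),(134,243),(236,216),(257,187),(562,310)]),[21.5,21.5,21,21,21]);print(p)
e=(p[0]+p[1])/2;d=e-p[2];print(e,np.arctan2(-d[0],d[1]),np.linalg.norm(d[:2]))
print('outer',w('t6',f([(174,50),(178,150),(183,250)]),2))
d=p[3]-p[4];print('board yaw',np.arctan2(-d[0],d[1])+np.arctan2(150,260),np.linalg.norm(d[:2]),(p[3]+p[4])/2)
g=cv2.imread('pics/t6.png',0);print(g[184,220:250]);print(g[165,222:250]);print(g[178,222:250])
for u in range(224,244,2):print(u,w('t6',[(u,165)],4)[0,:2],end=' ')
"
```

```text
[[ 531.8  176.2   21.5]
 [ 497.1  175.5   21.5]
 [ 514.8   83.1   21. ]
 [ 541.6   62.1   21. ]
 [ 395.5 -194.8   21. ]]
[514.45 175.85  21.5 ] 0.0037735669939343956 92.75066037500757
outer [[700.5 128.    2. ]
 [595.6 131.3   2. ]
 [494.8 133.5   2. ]]
board yaw 0.0061886955223352524 295.5381870418779 [468.55 -66.35  21.  ]
[217 216 216 217 217 218 223 188 146 153 154 154 153 152 152 152 151 152
 151 152 150 151 151 152 151 152 150 151 153 155]
[218 218 220 222 226 226 223 218 197 190 199 205 211 211 213 209 162 127
 139 141 138 140 139 139 137 136 137 135]
[216 217 217 219 220 223 225 223 217 198 191 196 203 207 210 214 205 158
 115 115 114 114 113 113 109 109 117 126]
224 [608.8 185.9] 226 [608.1 178.6] 228 [607.4 171.3] 230 [606.6 163.9] 232 [605.9 156.6] 234 [605.2 149.3] 236 [604.5 142. ] 238 [603.7 134.7] 240 [603.  127.4] 242 [602.3 120.1]
```

Overhang is about 17 mm, the board is square and the spout is straight. About 13 mm more push is needed.

```bash
{ python3 -m inch '[[30,0,0,0,0,0,0.5],[40,0,0,0,0,0,0.5],[40,0,0,0,0,0,0.5],[40,0,0,0,0,0,0.5],[40,0,0,0,0,0,0.5]]'
python3 -m inch '[[40,-4,0,0,0,0,0.5],[40,0,0,0,0,0,0.5],[35,0,0,0,0,0,0.5],[0,0,30,0,0,0,0.5],[0,0,40,0,0,0,0.5]]'
python3 -m inch '[[0,0,40,0,0,0,0.5],[0,0,40,0,0,0,0.5],[0,0,30,0,0,0,0.5],[0,0,13,0,0,0,0.5],[0,0,5,0,0,0,0.5]]'; } | egrep 'ee_pos|wrist'
```

```text
ee_pos: [476.5, -364.9, 205.4]
wrist_force: [0.1, -0.1, -0.3]
ee_pos: [473.7, -251.5, 136.0]
wrist_force: [-0.2, -0.4, -0.9]
ee_pos: [472.8, -251.8, 7.2]
wrist_force: [-0.8, -0.4, 1.0]
```

```bash
{ python3 -m inch '[[10,0,1,0,0,0,0.5],[10,0,1,0,0,0,0.5],[10,0,0,0,0,0,0.5],[6,0,0,0,0,0,0.5],[3,0,0,0,0,0,0.5]]'
python3 -m inch '[[2,0,0,0,0,0,0.5],[2,0,0,0,0,0,0.5],[2,0,0,0,0,0,0.5],[2,0,0,0,0,0,0.5],[2,0,0,0,0,0,0.5]]'
python3 -m inch '[[2,0,0,0,0,0,0.5],[2,0,0,0,0,0,0.5],[2,0,0,0,0,0,0.5],[2,0,0,0,0,0,0.5],[1,0,0,0,0,0,0.5]]'
python3 -m inch '[[0,0,0,0,0,0,0.5],[-5,0,0,0,0,0,0.5],[-15,0,0,0,0,0,0.5],[-20,0,0,0,0,0,0.5],[0,0,-30,0,0,0,0.5]]'
python3 -m inch '[[0,0,-40,0,0,0,0.5],[0,0,-40,0,0,0,0.5],[-40,0,-40,0,0,0,0.5],[-40,0,-40,0,0,0,0.5],[-40,0,-20,0,0,0,0.5]]'
python3 -m inch '[[-40,0,0,0,0,0,0.5],[-40,0,0,0,0,0,0.5],[-40,0,0,0,0,0,0.5],[-40,0,0,0,0,0,0.5],[-40,0,0,0,0,0,0.5]]'; } | egrep 'time|ee_pos|wrist'
python3 -c "
from h import *
i=snap('top','t7')['pixels']; c=i[130:230,195:395]
cv2.imwrite('pics/c7.png',cv2.resize(c,None,fx=4,fy=4,interpolation=2))"
```

```text
time: 22.95
ee_pos: [473.2, -212.6, 5.6]
wrist_force: [-0.8, -0.6, -1.0]
time: 23.58
ee_pos: [473.4, -203.7, 5.4]
wrist_force: [0.7, -3.8, -0.7]
time: 24.2
ee_pos: [473.1, -194.0, 5.3]
wrist_force: [0.3, -2.5, -1.3]
time: 24.82
ee_pos: [472.3, -236.1, 34.2]
wrist_force: [-0.3, -0.3, 0.2]
time: 25.45
ee_pos: [473.5, -357.4, 218.4]
wrist_force: [1.6, -0.1, -0.0]
time: 26.08
ee_pos: [471.9, -556.8, 215.3]
wrist_force: [-0.3, -0.5, 0.4]
```

View pics/c7.png

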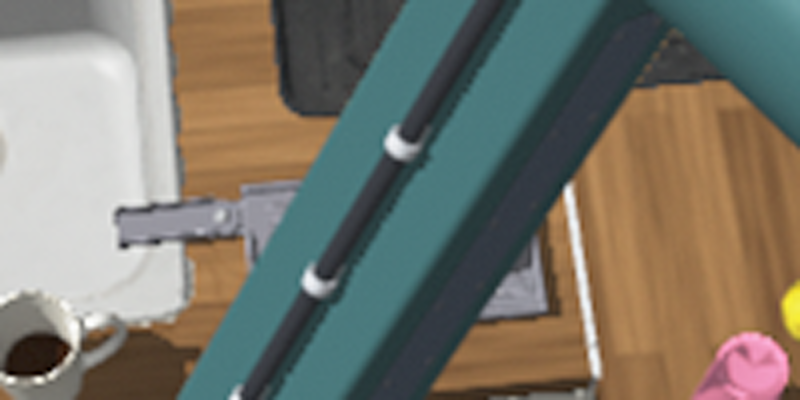

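The spout's end has moved to (116,208) to (119,247), with the pivot at (221,217). The board corners are at (243,187) and (548,312), so it's still square. I'll check the numbers and hand in if they're within limits.

```bash
python3 -c "
from h import *
f=lambda L:[(195+(x+.5)/4-.5,130+(y+.5)/4-.5) for x,y in L]
p=w('t7',f([(116,208),(119,247),(221,217),(243,187),(548,312)]),[21.5,21.5,21,21,21])
e=(p[0]+p[1])/2;d=e-p[2];print(e,np.arctan2(-d[0],d[1]),p[2])
d=p[3]-p[4];c=(p[3]+p[4])/2;y=np.arctan2(-d[0],d[1])+np.arctan2(150,260);print('yaw',y,c)
ok=22<e[1]-160.5<38 and e[0]>502 and abs(y)<.08
print(e[1]-160.5,ok)
if ok: print(robot.job_done())
"
```

```text
[513.8 189.3  21.5] 0.014022813252678982 [515.1  96.6  21. ]
yaw 0.0003258097380475222 [468.85 -53.85  21.  ]
28.80000000000001 True
the job is handed in; nothing more can be done
None
```

The job is handed in; the hand-in call returned no verdict. By camera, the spout's end hangs about 29 mm past the bowl's edge, with the spout straight and the board square (both within about 0.02 rad). The glass was upright and untouched when last seen, before the final pushes; the arm hid it from the last view, and I did not re-measure the other items.

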